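Close the control box and hold it against the sprung mounting bar

TASK

On the lab bench, lower the open cover of the small grey control box until it is shut, without slamming it. Then ease the box up to the sprung metal mounting bar of the bracket, standing flat on the bench, square to the bar and centred on it, and press its end opposite the hinge against the bar with a steady push of about 10 newtons (never ramming it), so that a colleague can screw it on. Finish while still holding it pressed there with the gripper, and leave the bottle, flask and screwdriver alone.

Things in the scene. Friction and masses are not known exactly. Their poses are not given: they have to be found in the camera images.
- case: Loose grey plastic control box, open on top, 110 mm along its x, 60 mm along y, 50 mm high (56 with the cover shut), walls 4 mm, about 0.5 kg in all. Origin: centre of its underside. Its plain +x end goes against the bar; the cover is hinged on the top edge of the -x end, at the start the end nearer the robot. Once shut it can be gripped across its 60 mm from above or pushed at the -x end.
- cover (a joint): Hinge angle of the grey cover (plate 110 x 60 x 6 mm) of the box, rad: 0 = shut (lying level on the box), growing as it opens; 1.57 = upright. It starts about 1.0 to 1.4, leaning over the box. The hinge is stiff enough to keep the cover where it is left; under 1 N at the free edge moves it.
- cover_hinge (a point): Middle of the hinge line of the cover, at the -x end of the box, 50 mm above the bench; the line runs along the box's y. The cover's underside passes through it.
- cover_edge (a point): Middle of the free edge of the cover on its outer (upper when shut) face, 110 mm from the hinge line.
- bracket: Steel angle bracket fixed to the bench, wall 180 mm wide, 55 mm high, carrying the sprung bar on two pins. Origin: on the bench below the centre of the bar's front face when not pressed. x points from the bar to the wall (the direction to press), y along the bar. Its 4 mm foot plate starts 30 mm behind the origin, clear of the box at the right push.
- bar (a joint): Travel of the sprung bar towards the wall, m: 0 = not pressed, end stop at 0.025. Spring 800 N/m without preload: each newton between box and bar moves it 1.25 mm, so 10 N is 0.0125 m.
- bar_face (a point): Centre of the front face of the aluminium bar (160 mm along y, 12 mm thick, from 10 to 46 mm above the bench); moves with the bar.
- bottle: Bystander: amber bottle, 60 mm diameter, 130 mm tall. Origin: centre of its underside.
- flask: Bystander: conical glass flask, 72 mm diameter at the foot, 100 mm tall. Origin: centre of its underside.
- driver: Bystander: screwdriver, 200 mm long, 26 mm thick red handle, lying on the bench. Origin: below the middle of it; it lies along its x.
Not all that is in view belongs to the job. What is shaped like the case but blue, pink or purple is not meant.

How it is judged:
By the outcome, as a careful person would: the job done as asked, in the order asked, and still so for the second after the job is handed in, while the arm keeps its last pose, push and grip.
It also fails if it takes over 58 s, if anything falls off the work surface, if the arm or the gripper's body presses on something with over 40 N, if the wrist force passes 120 N, or if a joint passes its speed limit or range.

ROBOT

A 7-joint arm with a two-finger parallel gripper is mounted at the origin on the work surface. World frame = base frame: x ahead of the robot, y to its left, z up, the work surface at z = 0. Lengths are in m, angles in rad, forces in N, time in s.
With the tool pointing down it reaches from about 0.425 to 0.925 m from the base axis. Payload 6.8 kg.
Tool frame: the origin (TCP) lies at the very end of the fingers, on their centre line; the grasp point (between the pads) lies 19 mm behind it; z points along the fingers, y is the line along which they close (so a half turn about z gives the same grasp; the last joint's range is limited). The gripper opens to 85 mm and grips with 20 to 120 N. Pads are 22 mm wide; open, the fingers measure 114 mm over their backs; the gripper's body (76 mm by 85 mm) begins 54 mm behind the grasp point. The pads swing forward as they close: fully open they stand 13 mm farther back than shut.
Start: joints at [-0.108, 0.477, 0.022, 1.555, -0.011, 1.109, -0.083], TCP at [0.675, 0, 0.231] pointing down, gripper open.
Joint ranges: [-2.96, 2.96], [-0.34, 2.1], [-1.41, 1.46], [0.24, 2.44], [-1.37, 4.51], [0.17, 1.92], [-2.96, 2.96]. Speed limits (rad/s): [2.39, 2.39, 3.14, 3.14, 3.14, 3.14, 3.14].

INTERFACE

Orientations are given as a rotation vector (axis times angle).
In Python, from bench import r gives the robot as it stands. The module is installed in compiled form; this text tells all that it offers.
- The arm moves only by the tool servo_tool, never from a script. Its argument "commands" is a list of rows, each a list of 7 numbers: the turn, a rotation vector about the world's x, y, z in degrees, then the shift along the world's x, y, z in mm, then the closure, from 0 (fully open) to 1 (shut). A call has 1 to 5 rows; each row is the pose to reach, as a shift and turn from the pose commanded when the call began; what a row does not reach only later rows make up. A row lasts 1/12 s, in which the tool goes at most 41.7 mm and 7.16 degrees, less where a joint would pass 70% of its speed; a pose out of reach is approached as far as the arm can. A call with a gripper value outside its range is refused whole. The fingers move at their own pace and stop on an object; "force" is the grip in N (left out, the last holds). Time passes only in rows, so rows that repeat a pose let the fingers close. It gives the time, the measured TCP pose, the force, the opening and the grip force at its end, in the units of the state.
- r.get_obs(): the state, without advancing time (a new reading comes with each control period).
- r.grab_frame(name): name is "scene" or "side" or "wrist"; returns (picture, depth): 384x512x3 uint8, blue, green, red; 384x512 float32, m along the optical axis (not along the pixel's ray), 0 where there is no reading.
- r.camera_info(name): a dict with "vertical_fov" (degrees; the focal length in pixels is half the picture's height over the tangent of half this angle, whatever the lens; pixels are square), "cx", "cy" (the principal point, pixels), "D" ([k1, k2, p1, p2, k3] as OpenCV has them; the pictures are not rectified), "cam_to_world" (4x4, takes a point from camera to world coordinates); the wrist camera has in their place "T_tool_cam" (4x4, takes a point from camera to tool coordinates, whose origin is the TCP and whose axes are the flange's). Camera axes: x right, y up, looking along -z (the intrinsics and any distortion apply to the point x, -y, -z); pixel columns grow to the right and rows downward; lengths in m; the calibration is good to about 2 mm. A picture is of the moment at which its call begins: read the wrist's pose just before it. camera_info takes no time and is no camera call.
- r.hand_in(): hands the job in; it is judged then, once.
The state is a dict: "clock": time; "joints": joint angles; "qvel": joint speeds; "tau": joint torques, N m; "tcp_pos": TCP position; "orientation": TCP orientation; "contact_force": force on the tool from outside, world axes, zero at the start; "moment": the same for the moment, N m; "grip_width": finger opening in m; "gripper_force": force on a finger pad.
Only numpy, scipy, OpenCV 4.12 (cv2) and the standard library are available. Lean on these libraries where they do the work, as an engineer would, in place of code of your own. Each camera call takes 0.05 s, during which the arm holds its last target. There are 200 camera calls.

## Working session

There is one attempt and no reset: what is moved stays moved. The work goes in short steps, Python scripts to look and compute and a tool call to move; the robot and the scene stay as the last step left them, time stands still between calls to the robot, and variables do not carry over. Pictures are saved under pics/ and viewed, at most 10 in all, crops included, and the job is handed in when it is done.

Besides the shell and the picture viewer there is one more tool, called after "Emit:" as name([rows], argument=value, ...), one row to a line, values as JSON. servo_tool: Moves the arm, as the interface text tells. Its arguments: {"type":"object","properties":{"commands":{"type":"array"},"force":{"type":"number"}},"required":["commands"]}

```bash
mkdir -p pics; cat > h.py <<'E'
import numpy as np, cv2
from scipy.spatial.transform import Rotation as R
from bench import r
def cam(n):
    i=r.camera_info(n); f=192/np.tan(np.radians(i["vertical_fov"])/2)
    K=np.array([[f,0,i["cx"]],[0,f,i["cy"]],[0,0,1]])
    if n=="wrist":
        o=r.get_obs(); T=np.eye(4); T[:3,:3]=R.from_rotvec(o["orientation"]).as_matrix(); T[:3,3]=o["tcp_pos"]; T=T@i["T_tool_cam"]
    else: T=np.array(i["cam_to_world"])
    return K,np.array(i["D"],float),T
def grab(n,tag):
    c=cam(n); p,d=r.grab_frame(n); cv2.imwrite(f"pics/{tag}.png",p); np.savez(f"{tag}.npz",K=c[0],D=c[1],T=c[2],p=p,d=d); return p,d
def load(tag): return np.load(f"{tag}.npz")
def ray(z,uv):
    q=cv2.undistortPoints(np.array(uv,float).reshape(-1,1,2),z["K"],z["D"])[:,0]
    v=np.c_[q[:,0],-q[:,1],-np.ones(len(q))]@z["T"][:3,:3].T
    return z["T"][:3,3],v
def onplane(z,uv,h):
    c,v=ray(z,uv); return c+v*((h-c[2])/v[:,2])[:,None]
def bydepth(z,uv):
    c,v=ray(z,uv); d=np.array([z["d"][int(b),int(a)] for a,b in uv]); return c+v*d[:,None]
def cloud(z):
    g=np.stack(np.meshgrid(np.arange(512),np.arange(384)),-1).reshape(-1,2)
    c,v=ray(z,g); return (c+v*z["d"].reshape(-1,1)).reshape(384,512,3)
def tri(z1,a,z2,b):
    c1,v1=ray(z1,[a]);c2,v2=ray(z2,[b]); A=np.c_[v1[0],-v2[0]]; s=np.linalg.lstsq(A,c2-c1,rcond=None)[0]
    p,q=c1+v1[0]*s[0],c2+v2[0]*s[1]; return (p+q)/2,np.linalg.norm(p-q)
E
python3 - <<'E'
from h import *
for n in("scene","side"): grab(n,n+"0"); print(n,cam(n)[2].round(2).tolist(),cam(n)[1])
E
python3 -c "
import cv2
for n in ('scene','side'): cv2.imwrite(f'pics/{n}0b.png',cv2.resize(cv2.imread(f'pics/{n}0.png'),(800,600),interpolation=3))"
```

```text
scene [[-0.57, -0.52, 0.64, 1.16], [0.82, -0.36, 0.44, 0.44], [0.0, 0.77, 0.63, 0.64], [0.0, 0.0, 0.0, 1.0]] [-9.10984035e-05  0.00000000e+00  0.00000000e+00  0.00000000e+00
  0.00000000e+00]
side [[-0.79, 0.44, -0.42, 0.22], [-0.61, -0.56, 0.56, 0.56], [0.02, 0.7, 0.71, 0.72], [0.0, 0.0, 0.0, 1.0]] [-0.12224466  0.          0.          0.          0.        ]
```

View pics/scene0b.png

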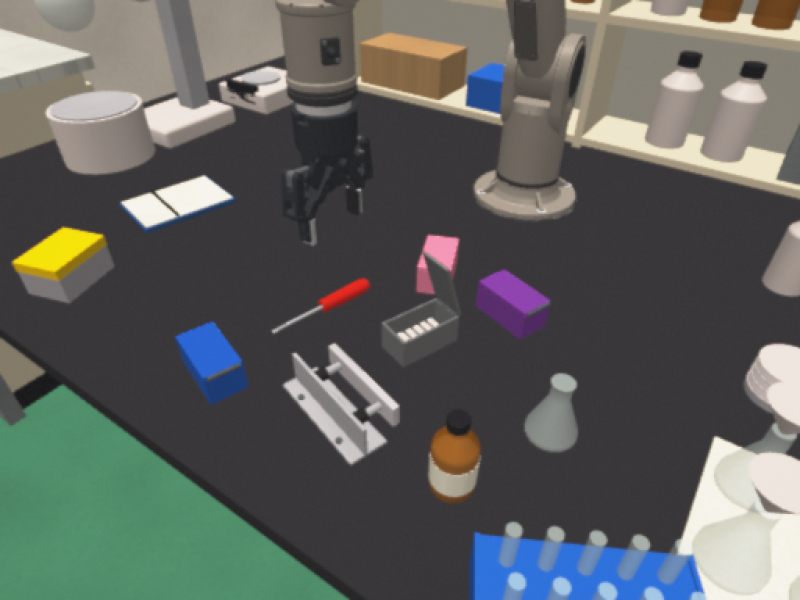

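View pics/side0b.png

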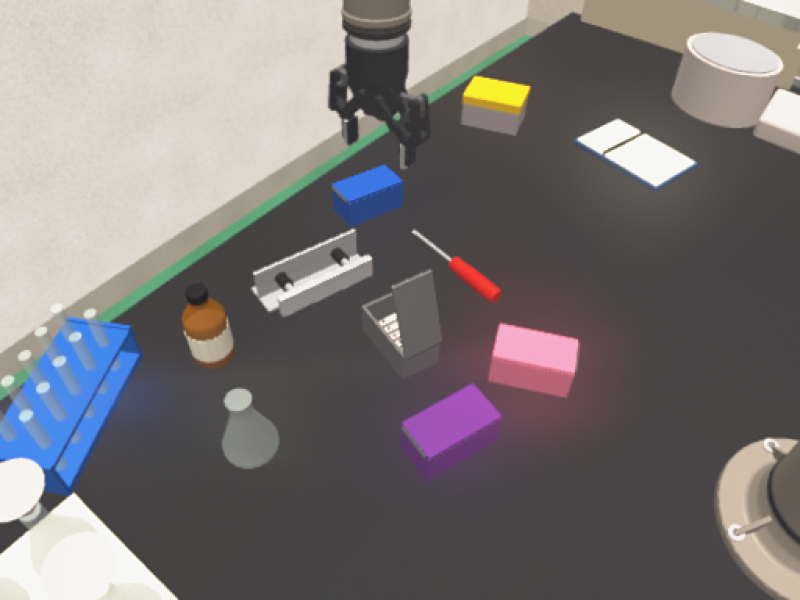

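The scene view shows the possible boxes (800x600 pixels): open grey box (420,330), blue (212,360), purple (513,303), pink (438,263) and yellow-topped (65,262). The one described is the open grey box; in the side view it is at (402,325), with the bar at (325,285). Bystanders in the scene view: driver (325,305), bottle (455,465), flask (553,420). I'll check the choice in a close crop.

```bash
python3 - <<'E'
from h import *
a=cv2.imread("pics/scene0.png")[140:300,170:310]; b=cv2.imread("pics/side0.png")[140:250,155:295]
a=cv2.resize(a,None,fx=4,fy=4,interpolation=2)[:600]; cv2.imwrite("pics/cs.png",a)
cv2.imwrite("pics/cd.png",cv2.resize(b,None,fx=5,fy=5,interpolation=2))
for n in("scene0","side0"):
    z=load(n);P=cloud(z);m=(P[...,2]>.004)&(P[...,2]<.2)&(P[...,0]>.4)&(P[...,0]<1.0)&(abs(P[...,1])<.4)&(z["d"]>0)
    k,l,s,c=cv2.connectedComponentsWithStats(m.astype(np.uint8))
    for i in range(1,k):
        if s[i,4]>80:
            q=P[l==i]; print(n,c[i].round(),s[i,4],q.min(0).round(3),q.max(0).round(3),z["p"][l==i].mean(0).round())
E
```

```text
scene0 [272. 200.] 2047 [ 0.4   -0.024  0.004] [0.637 0.127 0.157] [ 98.  96. 109.]
scene0 [328. 194.] 1217 [0.4   0.108 0.004] [0.472 0.233 0.058] [134.  56. 110.]
scene0 [214. 192.] 375 [ 0.507 -0.127  0.004] [ 0.701 -0.068  0.028] [ 59.  63. 184.]
scene0 [136. 231.] 1411 [ 0.772 -0.201  0.004] [ 0.86  -0.076  0.059] [172.  87.  41.]
scene0 [221. 254.] 1902 [ 0.691 -0.03   0.004] [0.805 0.152 0.057] [151. 151. 155.]
scene0 [355. 266.] 1133 [0.602 0.294 0.004] [0.658 0.365 0.102] [132. 137. 132.]
scene0 [291. 293.] 1505 [0.748 0.232 0.004] [0.804 0.289 0.131] [ 71. 102. 132.]
scene0 [323. 361.] 1839 [0.817 0.328 0.017] [0.912 0.4   0.124] [203. 124.  72.]
side0 [235. 124.] 1186 [ 0.766 -0.202  0.004] [ 0.862 -0.076  0.06 ] [171.  92.  52.]
side0 [201. 175.] 2081 [ 0.688 -0.03   0.004] [0.814 0.153 0.058] [143. 146. 151.]
side0 [299. 176.] 454 [ 0.505 -0.128  0.005] [ 0.7   -0.069  0.028] [ 69.  73. 208.]
side0 [260. 207.] 2289 [0.507 0.04  0.004] [0.634 0.128 0.157] [102. 104. 109.]
side0 [132. 210.] 1236 [0.741 0.229 0.004] [0.795 0.288 0.132] [ 79. 109. 141.]
side0 [ 66. 221.] 1544 [0.81  0.326 0.004] [0.933 0.4   0.125] [207. 134.  86.]
side0 [327. 225.] 797 [ 0.4   -0.025  0.004] [0.459 0.056 0.058] [172. 145. 226.]
side0 [282. 275.] 1790 [0.4   0.109 0.004] [0.47  0.234 0.059] [164.  78. 144.]
side0 [158. 276.] 1270 [0.585 0.294 0.004] [0.648 0.365 0.102] [130. 136. 134.]
```

View pics/cs.png

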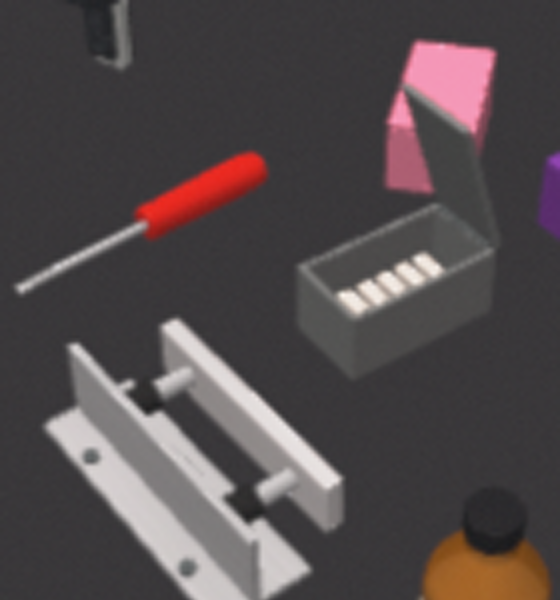

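View pics/cd.png

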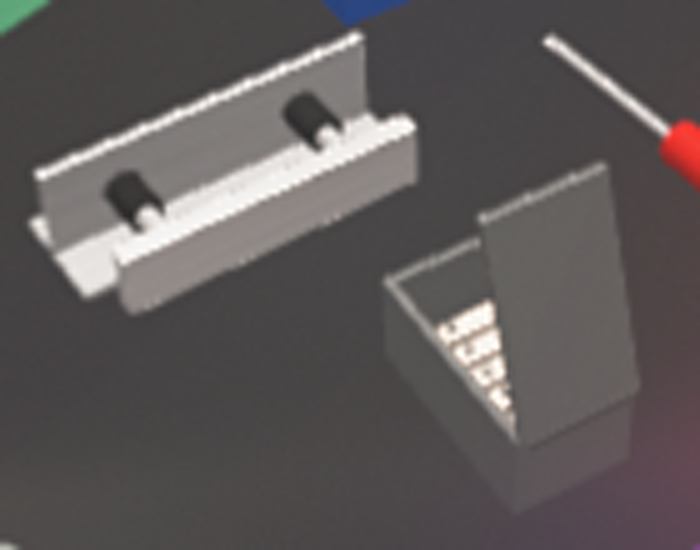

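The crop confirms it: a grey box with white blocks inside and a grey cover hinged at the robot-side end. In the scene crop the +x end's top corners are (300,267) and (352,318); in the side crop the free edge runs (480,217)-(605,163).

```bash
python3 - <<'E'
from h import *
s=load("scene0");d=load("side0")
S=lambda u,v:(170+u/4,140+v/4); D=lambda u,v:(155+u/5,140+v/5)
for nm,a,b in [("box +x -y top",(300,267),(480,242)),("box +x +y top",(352,318),(387,280)),("hinge +y",(494,248),(518,443)),
 ("cover edge -y",(404,88),(605,163)),("cover edge +y",(468,130),(480,215)),("bar top front -y",(178,320),(414,124)),("bar top front +y",(342,480),(122,258))]:
    p,e=tri(s,S(*a),d,D(*b)); print(nm,p.round(4),round(e,4))
Ps,Pd=cloud(s),cloud(d)
A=np.concatenate([Ps[150:300,170:310].reshape(-1,3),Pd[140:250,155:295].reshape(-1,3)])
def sel(lo,hi): return A[((A>lo)&(A<hi)).all(1)]
# box top plan / bar top minAreaRect
q=sel([.5,.03,.045],[.66,.14,.054]); print("rim rect",cv2.minAreaRect((q[:,:2]*1000).astype(np.float32)),q[:,2].mean())
q=sel([.66,-.05,.043],[.83,.17,.049])
print("bar rect",cv2.minAreaRect((q[:,:2]*1000).astype(np.float32)),len(q))
q=sel([.66,-.05,.012],[.83,.17,.044]);
q=sel([.5,.03,.006],[.66,.14,.046]); print("box body rect",cv2.minAreaRect((q[:,:2]*1000).astype(np.float32)),len(q))
for nm,P in(("scene",Ps),("side",Pd)):
    q=P.reshape(-1,3); q=q[((q>[.66,-.05,.012])&(q<[.83,.17,.044])).all(1)]; print(nm,"bar+wall mid",len(q))
q=sel([.5,.03,.065],[.66,.14,.2]); c=q.mean(0);u,sv,vt=np.linalg.svd(q-c); print("cover",c.round(4),vt[2].round(3),q[:,2].max())
E
```

```text
box +x -y top [0.6152 0.0393 0.0481] 0.006
box +x +y top [0.6325 0.0875 0.0475] 0.0004
hinge +y [0.5296 0.1257 0.049 ] 0.0005
cover edge -y [0.54   0.0595 0.1516] 0.0036
cover edge +y [0.5595 0.1155 0.1546] 0.0027
bar top front -y [ 6.899e-01 -4.000e-04  4.450e-02] 0.0037
bar top front +y [0.737  0.1512 0.045 ] 0.0027
rim rect ((570.6113891601562, 80.83074951171875), (62.90217208862305, 118.09086608886719), 70.35760498046875) 0.04885917058158005
bar rect ((745.2604370117188, 66.67523193359375), (178.84478759765625, 71.35369110107422), 72.12445831298828) 766
box body rect ((572.679443359375, 81.01841735839844), (62.65345001220703, 114.1574935913086), 70.26874542236328) 1938
scene bar+wall mid 1031
side bar+wall mid 1355
cover [0.5372 0.0953 0.1138] [ 0.891 -0.328 -0.313] 0.15703696123328004
```

```bash
cat > cov.py <<'E'
from h import *
o=r.get_obs(); print(o["clock"],o["tcp_pos"],o["grip_width"],o["contact_force"]); M=R.from_rotvec(o["orientation"]).as_matrix(); print(M.round(3).tolist())
yaw=np.radians(-20); ux=np.array([np.cos(yaw),np.sin(yaw)]); H=np.array([.5196,.0985])
for th,s,g in [(1.25,85,25),(1.25,85,8),(1.1,88,0),(.9,88,0),(.7,88,0),(.5,88,0),(.3,88,0),(.15,88,0),(.0,88,0)]:
    x=s*np.cos(th)-6*np.sin(th)-11-g*np.sin(th); z=50+s*np.sin(th)+6*np.cos(th)+g*np.cos(th)
    p=np.r_[H+ux*x/1000,z/1000]; print(th,p.round(4),((p-o["tcp_pos"])*1000).round(1))
E
python3 cov.py
```

```text
0.1 [ 6.74477226e-01 -2.83467719e-05  2.30424036e-01] 0.08529213244241485 [0.26776539 0.38247282 0.23699258]
[[0.0, 1.0, -0.002], [1.0, -0.0, -0.0], [-0.0, -0.002, -1.0]]
1.25 [0.5068 0.1032 0.1404] [-167.7  103.2  -90. ]
1.25 [0.522  0.0976 0.1351] [-152.5   97.7  -95.3]
1.1 [0.5417 0.0904 0.1311] [-132.7   90.5  -99.3]
0.9 [0.5562 0.0852 0.1227] [-118.2   85.2 -107.8]
0.7 [0.5689 0.0806 0.1113] [-105.6   80.6 -119.1]
0.5 [0.5791 0.0768 0.0975] [ -95.3   76.9 -133. ]
0.3 [0.5866 0.0741 0.0817] [ -87.9   74.1 -148.7]
0.15 [0.5902 0.0728 0.0691] [ -84.3   72.8 -161.3]
0.0 [0.592  0.0722 0.056 ] [ -82.5   72.2 -174.4]
```

Emit:
servo_tool([
  [0,0,7,-18,11,0,1],
  [0,0,14,-36,22,0,1],
  [0,0,21,-54,33,0,1],
  [0,0,28,-72,44,0,1],
  [0,0,35,-90,55,0,1],
], force=30)

```text
clock: 0.52
tcp_pos: [0.5838, 0.0554, 0.2308]
orientation: [-1.442, -2.79, 0.001]
contact_force: [0.2, 0.0, 0.3]
grip_width: 0.0255
gripper_force: 0.0
```

Emit:
servo_tool([
  [0,0,7,-18,11,0,1],
  [0,0,14,-36,22,0,1],
  [0,0,21,-54,33,0,1],
  [0,0,28,-72,44,0,1],
  [0,0,35,-90,55,0,1],
])

```text
clock: 0.93
tcp_pos: [0.4938, 0.1103, 0.231]
orientation: [-0.536, -3.095, 0.001]
contact_force: [-0.1, 0.2, 0.2]
grip_width: -0.0001
gripper_force: 0.0
```

Emit:
servo_tool([
  [0,0,0,0,-2,-30,1],
  [0,0,0,0,-2,-60,1],
  [0,0,0,6,-5,-85,1],
  [0,0,0,12,-7,-91,1],
  [0,0,0,12,-7,-91,1],
])

```text
clock: 1.35
tcp_pos: [0.5068, 0.102, 0.1387]
orientation: [-0.547, -3.091, 0.002]
contact_force: [0.5, -0.9, 1.3]
grip_width: -0.0001
gripper_force: 0.0
```

```bash
python3 cov.py; python3 -c "
from h import *
p,d=grab('side','side1'); cv2.imwrite('pics/side1c.png',cv2.resize(p[100:260,155:335],None,fx=4,fy=3.75))"
```

```text
1.35 [0.50675336 0.10202032 0.13869   ] -0.00013106504808433085 [ 0.54980595 -0.9283671   1.32445488]
[[-0.939, 0.343, -0.003], [0.343, 0.939, -0.001], [0.003, -0.002, -1.0]]
1.25 [0.5068 0.1032 0.1404] [0.1 1.1 1.7]
1.25 [0.522  0.0976 0.1351] [15.2 -4.4 -3.6]
1.1 [0.5417 0.0904 0.1311] [ 35.  -11.6  -7.5]
0.9 [0.5562 0.0852 0.1227] [ 49.5 -16.9 -16. ]
0.7 [0.5689 0.0806 0.1113] [ 62.1 -21.5 -27.4]
0.5 [0.5791 0.0768 0.0975] [ 72.4 -25.2 -41.2]
0.3 [0.5866 0.0741 0.0817] [ 79.8 -27.9 -57. ]
0.15 [0.5902 0.0728 0.0691] [ 83.4 -29.2 -69.6]
0.0 [0.592  0.0722 0.056 ] [ 85.2 -29.9 -82.7]
```

View pics/side1c.png

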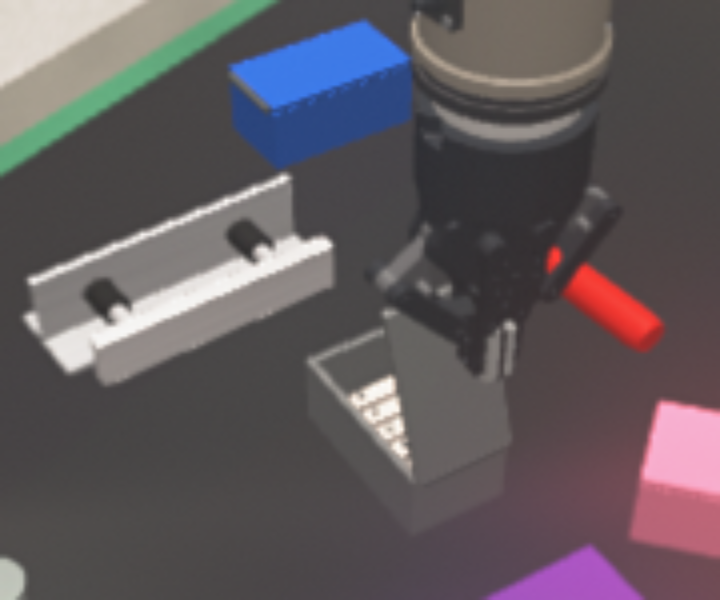

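The picture shows the closed fingers behind the cover, at (495,355), with the cover still at its starting angle and the box unmoved. Next I follow the arc.

Emit:
servo_tool([
  [0,0,0,8,-3,-2,1],
  [0,0,0,15,-5,-4,1],
  [0,0,0,22,-8,-5,1],
  [0,0,0,29,-10,-6,1],
  [0,0,0,35,-12,-8,1],
])

```text
clock: 1.82
tcp_pos: [0.5432, 0.0906, 0.1328]
orientation: [0.546, 3.093, 0.0]
contact_force: [-0.1, 0.4, 1.0]
grip_width: -0.0
gripper_force: 0.4
```

Emit:
servo_tool([
  [0,0,0,5,-2,-3,1],
  [0,0,0,10,-4,-6,1],
  [0,0,0,15,-5,-9,1],
  [0,0,0,19,-7,-13,1],
  [0,0,0,23,-8,-17,1],
])

```text
clock: 2.23
tcp_pos: [0.5654, 0.0827, 0.1148]
orientation: [-0.546, -3.094, 0.0]
contact_force: [-0.2, 0.3, 0.4]
grip_width: -0.0
gripper_force: 0.3
```

Emit:
servo_tool([
  [0,0,0,4,-1,-4,1],
  [0,0,0,8,-2,-8,1],
  [0,0,0,11,-3,-12,1],
  [0,0,0,13,-4,-16,1],
  [0,0,0,15,-5,-20,1],
])

```text
clock: 2.65
tcp_pos: [0.5803, 0.0781, 0.0949]
orientation: [0.545, 3.094, 0.0]
contact_force: [0.6, 0.3, 0.3]
grip_width: -0.0001
gripper_force: 0.3
```

Emit:
servo_tool([
  [0,0,0,2,-1,-4,1],
  [0,0,0,4,-1,-8,1],
  [0,0,0,6,-2,-12,1],
  [0,0,0,7,-2,-15,1],
  [0,0,0,8,-3,-18,1],
])

```text
clock: 3.07
tcp_pos: [0.5881, 0.0752, 0.077]
orientation: [-0.545, -3.094, -0.0]
contact_force: [-0.1, 1.0, 1.2]
grip_width: -0.0001
gripper_force: 0.2
```

Emit:
servo_tool([
  [0,0,0,1,0,-2,1],
  [0,0,0,1,0,-4,1],
  [0,0,0,2,-1,-6,1],
  [0,0,0,2,-1,-8,1],
  [0,0,0,3,-1,-10,1],
])

```text
clock: 3.48
tcp_pos: [0.591, 0.0739, 0.0672]
orientation: [-0.546, -3.094, 0.0]
contact_force: [-0.6, -0.0, 0.9]
grip_width: 0.0002
gripper_force: 0.2
```

Emit:
servo_tool([
  [0,0,0,0,0,-2,1],
  [0,0,0,0,0,-4,1],
  [0,0,0,1,0,-6,1],
  [0,0,0,1,0,-7,1],
  [0,0,0,1,0,-8,1],
])

```text
clock: 3.9
tcp_pos: [0.5921, 0.074, 0.0592]
orientation: [0.546, 3.094, 0.0]
contact_force: [0.2, -0.1, -0.2]
grip_width: -0.0
gripper_force: 0.2
```

Emit:
servo_tool([
  [0,0,0,0,0,-1,1],
  [0,0,0,0,0,-1.5,1],
  [0,0,0,0,0,-2,1],
  [0,0,0,0,0,-2.5,1],
  [0,0,0,0,0,-3,1],
])

```text
clock: 4.32
tcp_pos: [0.5921, 0.074, 0.0563]
orientation: [0.545, 3.094, 0.0]
contact_force: [0.5, -0.5, 0.5]
grip_width: -0.0001
gripper_force: 0.2
```

Emit:
servo_tool([
  [0,0,0,0,0,-0.5,1],
  [0,0,0,0,0,-1,1],
  [0,0,0,0,0,-1.2,1],
  [0,0,0,0,0,-1.5,1],
  [0,0,0,0,0,-1.5,1],
])

```text
clock: 4.73
tcp_pos: [0.5921, 0.0741, 0.0559]
orientation: [0.546, 3.094, -0.0]
contact_force: [-3.3, 0.1, 9.7]
grip_width: 0.0001
gripper_force: 5.1
```

The cover is down: about 10 N at z = 0.056. Lifting off and looking again.

Emit:
servo_tool([
  [0,0,0,0,0,20,1],
  [0,0,0,0,0,60,0.5],
  [0,0,0,0,0,100,0],
  [0,0,0,0,0,140,0],
  [0,0,0,0,0,180,0],
])

```text
clock: 5.15
tcp_pos: [0.5914, 0.074, 0.2366]
orientation: [-0.545, -3.093, 0.0]
contact_force: [1.4, -0.2, 0.4]
grip_width: 0.0483
gripper_force: 0.0
```

Emit:
servo_tool([
  [0,0,0,-10,0,10,0],
  [0,0,0,-20,2,20,0],
  [0,0,0,-20,2,20,0],
  [0,0,0,-20,2,20,0],
])

```text
clock: 5.48
tcp_pos: [0.5711, 0.0761, 0.2541]
orientation: [-0.544, -3.093, 0.001]
contact_force: [0.7, 0.8, -0.4]
grip_width: 0.0852
gripper_force: 0.0
```

```bash
python3 - <<'E'
from h import *
print(r.get_obs()["contact_force"], cam("wrist")[2].round(3).tolist())
for n in("scene","side","wrist"): grab(n,n+"2")
p=cv2.imread("pics/wrist2.png"); cv2.imwrite("pics/wrist2b.png",cv2.resize(p,(800,600),interpolation=2))
P=np.concatenate([cloud(load(n+"2"))[load(n+"2")["d"]>0] for n in("scene","side")]); Q=cloud(load("wrist2"))[load("wrist2")["d"]>0]
for nm,A in(("fixed",P),("wrist",Q)):
    sel=lambda lo,hi: A[((A>lo)&(A<hi)).all(1)]
    q=sel([.5,.03,.05],[.66,.14,.062]); print(nm,"cover top",cv2.minAreaRect((q[:,:2]*1000).astype(np.float32)) if len(q)>5 else 0,len(q),np.median(q[:,2]),sel([.5,.03,.0],[.66,.14,.14])[:,2].max())
    q=sel([.66,-.05,.043],[.83,.17,.0495]); print("bar/wall",len(q))
E
```

```text
[ 0.73800616  0.82771175 -0.37646361] [[0.342, -0.906, -0.248, 0.508], [0.94, 0.33, 0.092, 0.099], [-0.002, -0.265, 0.964, 0.397], [0.0, 0.0, 0.0, 1.0]]
fixed cover top ((570.788330078125, 81.14212036132812), (63.41736602783203, 115.92733001708984), 70.5851058959961) 1891 0.055004819710396724 0.05927317893030337
bar/wall 774
wrist cover top ((570.5037231445312, 80.15591430664062), (59.14231872558594, 113.6184310913086), 70.24100494384766) 5811 0.05631834360526122 0.05882615875449149
bar/wall 1652
```

View pics/wrist2b.png

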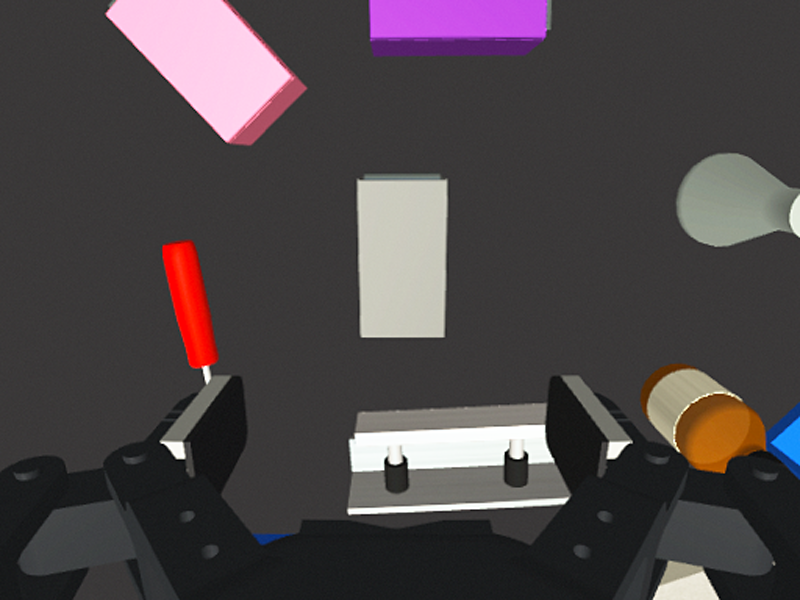

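The wrist picture shows the cover lying shut and square on the box, corners (357,180), (447,180), (445,337), (360,337). The bar is at (450,425), partly behind a finger, so I shift forward for a clear view of it.

Emit:
servo_tool([
  [0,0,0,35,0,0,0],
  [0,0,0,70,0,0,0],
  [0,0,0,105,0,0,0],
  [0,0,0,105,0,0,0],
  [0,0,0,105,0,0,0],
])

```text
clock: 6.05
tcp_pos: [0.6777, 0.0756, 0.2518]
orientation: [-0.546, -3.09, 0.001]
contact_force: [-1.2, 1.2, -1.1]
grip_width: 0.0852
gripper_force: 0.0
```

```bash
python3 - <<'E'
from h import *
p,d=grab("wrist","wrist3")
cv2.imwrite("pics/wrist3c.png",cv2.resize(p[70:270,130:400],(800,593),interpolation=2))
z=load("wrist2"); c=np.array([(357,180),(447,180),(445,337),(360,337)])/1.5625
w=onplane(z,c,.056); print(w.round(4).tolist(), w.mean(0))
for a,b in((0,3),(1,2)): v=w[b]-w[a]; print("yaw",np.degrees(np.arctan2(v[1],v[0])),np.linalg.norm(v))
E
```

```text
[[0.5119, 0.0702, 0.056], [0.5321, 0.1256, 0.056], [0.6347, 0.0896, 0.056], [0.6141, 0.033, 0.056]] [0.57319905 0.07957013 0.056     ]
yaw -20.022362090164922 0.10875458991531091
yaw -19.33044208999188 0.10874816065842997
```

View pics/wrist3c.png

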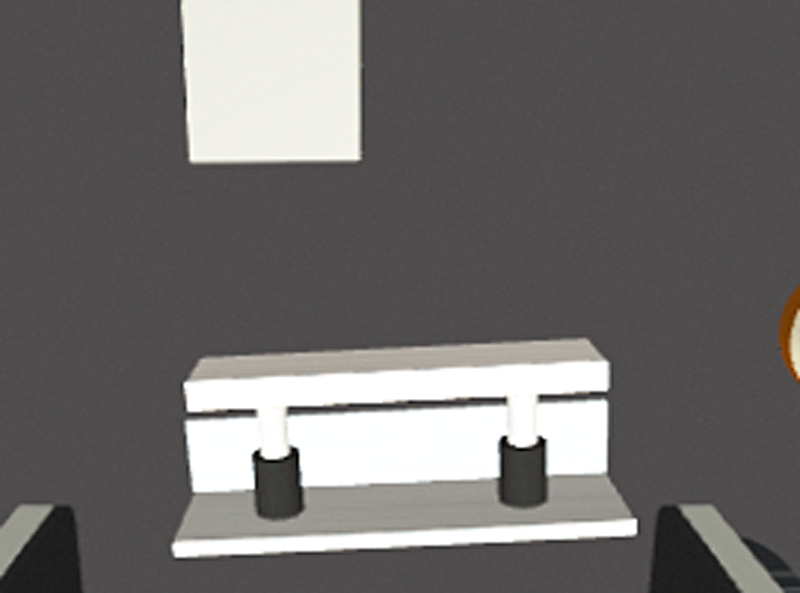

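The clear view shows the bar's top front edge from (185,382) to (608,362), the foot of its face from (203,357) to (588,338), and the box's +x end from (190,162) to (360,160).

```bash
python3 - <<'E'
from h import *
z=load("wrist3"); f=lambda L:np.array(L)*.3375+[130,70]
def ln(nm,L,h):
    w=onplane(z,f(L),h); v=w[1]-w[0]; print(nm,w[:,:2].round(4).tolist(),"mid",w.mean(0)[:2].round(4),"len",round(np.linalg.norm(v),4),"yaw",np.degrees(np.arctan2(-v[0],v[1])).round(2)); return w.mean(0)
ln("bar top front",[(185,382),(608,362)],.046); ln("bar top back",[(187,411),(608,391)],.046); ln("face foot",[(203,357),(588,338)],.010); ln("foot rear",[(175,543),(636,520)],.004)
ln("box front top",[(190,162),(360,160)],.056)
P=cloud(z)[z["d"]>0]
q=P[((P>[.66,-.05,.0435])&(P<[.80,.17,.048])).all(1)]
y=np.radians(-17.5);ux=np.array([np.cos(y),np.sin(y)]); q=q[(q[:,:2]@ux)<np.array([.7135,.0755])@ux+.018]
print(cv2.minAreaRect((q[:,:2]*1000).astype(np.float32)),len(q),q[:,2].mean())
print(r.get_obs()["tcp_pos"], R.from_rotvec(r.get_obs()["orientation"]).as_matrix().round(4).tolist())
E
```

```text
bar top front [[0.69, -0.0017], [0.7374, 0.1511]] mid [0.7137 0.0747] len 0.16 yaw -17.25
bar top back [[0.7009, -0.0055], [0.7484, 0.1479]] mid [0.7246 0.0712] len 0.1606 yaw -17.22
face foot [[0.6903, -0.0008], [0.7373, 0.1516]] mid [0.7138 0.0754] len 0.1594 yaw -17.14
foot rear [[0.7665, -0.0474], [0.8265, 0.1489]] mid [0.7965 0.0507] len 0.2053 yaw -16.98
box front top [[0.6148, 0.0337], [0.6346, 0.0893]] mid [0.6247 0.0615] len 0.059 yaw -19.59
((718.1946411132812, 72.9154281616211), (158.6739501953125, 12.703235626220703), 73.03350830078125) 1490 0.04622569283849856
[0.67658753 0.0759098  0.25246131] [[-0.9396, 0.3422, -0.0036], [0.3422, 0.9396, -0.0002], [0.0033, -0.0014, -1.0]]
```

Emit:
servo_tool([
  [0,0,0,-35,1,-20,0],
  [0,0,0,-70,3,-40,0],
  [0,0,0,-104,4,-60,0],
  [0,0,0,-104,4,-95,0],
  [0,0,0,-104,4,-130,0],
])

```text
clock: 6.52
tcp_pos: [0.5706, 0.0802, 0.1251]
orientation: [0.543, 3.093, 0.0]
contact_force: [0.4, 0.7, -0.9]
grip_width: 0.0856
gripper_force: 0.0
```

Emit:
servo_tool([
  [0,0,0,0,0,-30,0],
  [0,0,0,0,0,-60,0],
  [0,0,0,0,0,-85,0],
  [0,0,0,0,0,-100,0],
  [0,0,0,0,0,-100,0],
])

```text
clock: 6.93
tcp_pos: [0.5691, 0.0795, 0.0215]
orientation: [-0.543, -3.087, 0.004]
contact_force: [-1.0, -0.3, -0.1]
grip_width: 0.0855
gripper_force: 0.0
```

Emit:
servo_tool([
  [0,0,0,1,0,-4,0],
  [0,0,0,2,0,-8,0],
  [0,0,0,3,0,-9,0],
  [0,0,0,3,0,-9,0],
  [0,0,0,3,0,-9,0],
])

```text
clock: 7.35
tcp_pos: [0.5766, 0.0801, 0.0166]
orientation: [0.546, 3.093, 0.001]
contact_force: [1.5, -0.6, 0.0]
grip_width: 0.0855
gripper_force: 0.0
```

```bash
cat > st.py <<'E'
from h import *
o=r.get_obs();M=R.from_rotvec(o["orientation"]).as_matrix()
print(o["clock"],o["tcp_pos"].round(4),"z",M[:,2].round(4),"yaw",np.degrees(np.arctan2(-M[0,1],M[1,1])).round(2),o["contact_force"].round(1),o["moment"].round(2),round(o["grip_width"],4),o["gripper_force"])
E
python3 st.py
```

```text
7.35 [0.5766 0.0801 0.0166] z [ 1.4e-03  3.0e-04 -1.0e+00] yaw -20.01 [ 1.5 -0.6  0. ] [ 0.03 -0.    0.06] 0.0855 0.0
```

Emit:
servo_tool([
  [0,0,0,-1,0,-2,0],
  [0,0,0,-2,0,-3,0],
  [0,0,0,-2,0,-3,0.3],
  [0,0,0,-2,0,-3,0.6],
  [0,0,0,-2,0,-3,1],
], force=40)

```text
clock: 7.77
tcp_pos: [0.574, 0.0799, 0.0129]
orientation: [-0.545, -3.094, 0.0]
contact_force: [-0.5, -0.4, 2.8]
grip_width: 0.059
gripper_force: 45.6
```

Emit:
servo_tool([
  [0,0,0,0,0,0,1],
  [0,0,0,0,0,0,1],
  [0,0,0,0,0,0,1],
  [0,0,0,0,0,0,1],
  [0,0,0,0,0,0,1],
])

```text
clock: 8.18
tcp_pos: [0.5739, 0.0799, 0.0129]
orientation: [-0.546, -3.094, 0.0]
contact_force: [-1.5, -1.0, 4.7]
grip_width: 0.0596
gripper_force: 45.6
```

```bash
python3 st.py; python3 - <<'E'
from h import *
for n in("scene","side"): grab(n,n+"4")
P=np.concatenate([cloud(load(n+"4"))[load(n+"4")["d"]>0] for n in("scene","side")])
q=P[((P>[.5,.03,.004])&(P<[.66,.14,.048])).all(1)]; print(len(q))
p=cv2.imread("pics/side4.png"); cv2.imwrite("pics/side4c.png",cv2.resize(p[110:260,165:345],None,fx=4,fy=4,interpolation=2))
E
```

```text
8.1833 [0.5739 0.0799 0.0129] z [-2.e-04 -2.e-04 -1.e+00] yaw -20.01 [-1.5 -1.   4.7] [-0.31  0.42  0.03] 0.0596 45.55584490299225
1041
```

View pics/side4c.png

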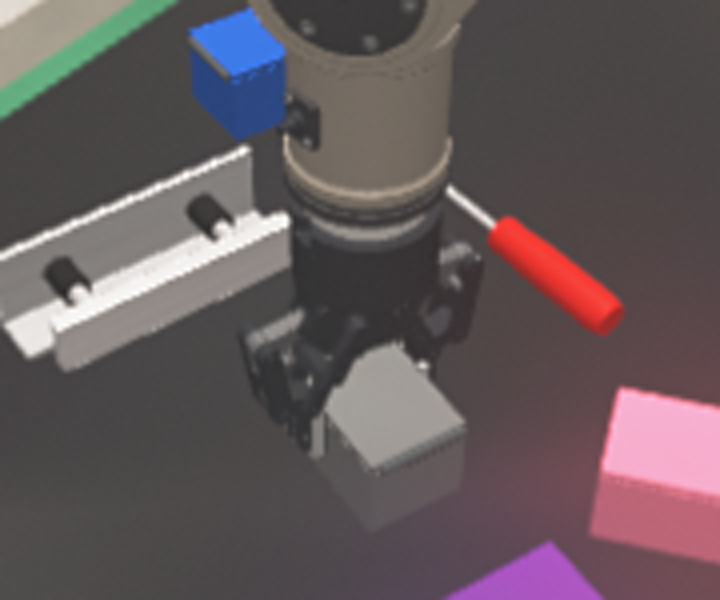

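The picture shows the jaws around the shut box, sides parallel, driver and blue box clear. The grip is 45 N at 59.6 mm. Next I slide the box over the bench to about 20 mm short of the bar.

Emit:
servo_tool([
  [0,0,0.6,7,2,0,1],
  [0,0,1.2,14,4,0,1],
  [0,0,1.8,21,6,0,1],
  [0,0,2.4,28,7,0,1],
  [0,0,2.9,35,8.5,0,1],
])

```text
clock: 8.7
tcp_pos: [0.6071, 0.088, 0.013]
orientation: [-0.466, -3.103, 0.003]
contact_force: [-10.6, -2.6, 11.8]
grip_width: 0.0599
gripper_force: 46.6
```

Emit:
servo_tool([
  [0,0,0,8,2,0,1],
  [0,0,0,16,4,0,1],
  [0,0,0,24,6,0,1],
  [0,0,0,31,8,0,1],
  [0,0,0,34.5,8.5,0,1],
])

```text
clock: 9.12
tcp_pos: [0.6428, 0.0972, 0.013]
orientation: [-0.466, -3.104, 0.001]
contact_force: [-10.7, -2.3, 12.6]
grip_width: 0.0596
gripper_force: 46.5
```

Emit:
servo_tool([
  [0,0,0,0,0,0,1],
  [0,0,0,0,0,0,1],
])

```text
clock: 9.28
tcp_pos: [0.6433, 0.0973, 0.013]
orientation: [-0.467, -3.106, -0.0]
contact_force: [-2.4, -1.0, 5.5]
grip_width: 0.0598
gripper_force: 45.9
```

```bash
python3 st.py; python3 - <<'E'
from h import *
for n in("scene","side","wrist"): grab(n,n+"5")
a=cv2.resize(cv2.imread("pics/scene5.png")[165:300,185:305],(533,600),interpolation=2); cv2.imwrite("pics/s5.png",a)
a=cv2.resize(cv2.imread("pics/wrist5.png"),(800,600),interpolation=2); cv2.imwrite("pics/w5.png",a)
E
```

```text
9.2833 [0.6433 0.0973 0.013 ] z [-7.e-04  1.e-04 -1.e+00] yaw -17.09 [-2.4 -1.   5.5] [-0.23  0.59  0.01] 0.0598 45.86760610342026
```

View pics/s5.png

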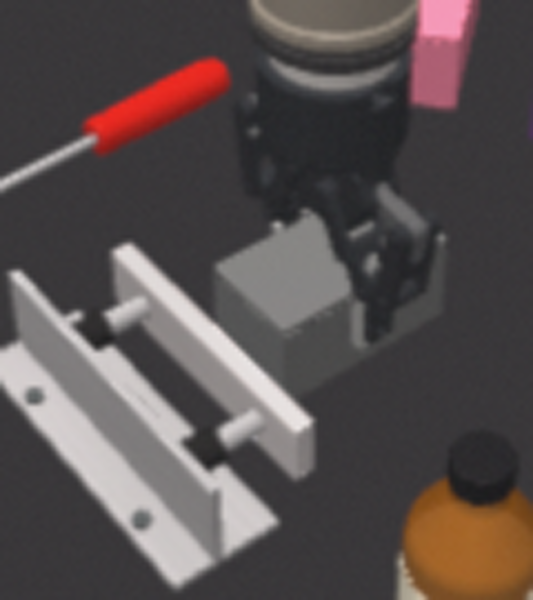

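The picture shows the box upright and square in front of the bar, its +x top corners at (215,268) and (285,333), the bar's front top edge from (130,243) to (314,423), and a gap left. I check this against the calibration.

```bash
python3 - <<'E'
from h import *
z=load("scene5"); f=lambda L:np.array(L)/4.443+[185,165]
b=onplane(z,f([(215,268),(285,333)]),.056); a=onplane(z,f([(130,243),(314,423)]),.046)
print(b,a)
for w in(b,a): v=w[1]-w[0]; print(w.mean(0),np.linalg.norm(v),np.degrees(np.arctan2(-v[0],v[1])))
y=np.radians(-17.1);u=np.array([np.cos(y),np.sin(y)]);t=np.array([-u[1],u[0]]); d=(a.mean(0)-b.mean(0))[:2]; print("gap",d@u,"lat",d@t)
# depth clouds: box top and bar top, lateral extents
for n in("scene5","side5","wrist5"):
    z=load(n);P=cloud(z)[z["d"]>0]
    for nm,lo,hi in(("box",.051,.062),("bar",.0435,.0485)):
        q=P[(P[:,2]>lo)&(P[:,2]<hi)][:,:2]-[.7138,.075]; X=q@u;Y=q@t
        m=(abs(Y)<.09)&((X<-.003)&(X>-.045) if nm=="box" else (X>-.004)&(X<.014))&((abs(Y)<.04) if nm=="box" else True)
        if m.sum()>20: print(n,nm,m.sum(),"x",np.percentile(X[m],[1,99]).round(4),"y",np.percentile(Y[m],[1,99]).round(4))
E
```

```text
[[0.68902586 0.05741671 0.056     ]
 [0.70610684 0.11390886 0.056     ]] [[0.69165095 0.00189338 0.046     ]
 [0.73855282 0.15373659 0.046     ]]
[0.69756635 0.08566278 0.056     ] 0.05901798137319258 -16.823229482585504
[0.71510189 0.07781499 0.046     ] 0.15892181695304852 -17.165058607388016
gap 0.019067917084501014 lat -0.0023447139900237457
scene5 box 229 x [-0.0446 -0.0195] y [-0.0279  0.0315]
scene5 bar 285 x [-0.0011  0.0112] y [-0.0772  0.0789]
side5 bar 89 x [-0.0021  0.0106] y [0.0077 0.0796]
```

Emit:
servo_tool([
  [0,0,0,0,0,0.2,1],
  [0,0,0,0,0,0.4,1],
  [0,0,0,0,0,0.4,1],
])

```text
clock: 9.68
tcp_pos: [0.6433, 0.0972, 0.013]
orientation: [-0.467, -3.106, -0.0]
contact_force: [-1.8, 1.0, 2.3]
grip_width: 0.0596
gripper_force: 45.5
```

Emit:
servo_tool([
  [0,0,0,3,-2,0,1],
  [0,0,0,6,-3,0,1],
  [0,0,0,9,-4,0,1],
  [0,0,0,12,-5,0,1],
  [0,0,0,14,-5.5,0,1],
])

```text
clock: 10.1
tcp_pos: [0.6568, 0.0923, 0.013]
orientation: [-0.466, -3.105, -0.001]
contact_force: [-5.5, 1.6, 3.8]
grip_width: 0.0593
gripper_force: 45.6
```

Emit:
servo_tool([
  [0,0,0,0,0,0,1],
  [0,0,0,0,0,0,1],
  [0,0,0,1,-0.3,0,1],
  [0,0,0,2,-0.6,0,1],
  [0,0,0,2,-0.6,0,1],
])

```text
clock: 10.52
tcp_pos: [0.6596, 0.091, 0.013]
orientation: [0.467, 3.107, 0.0]
contact_force: [-2.8, 2.2, 0.6]
grip_width: 0.0596
gripper_force: 45.2
```

```bash
python3 st.py
```

```text
10.5167 [0.6596 0.091  0.013 ] z [ 1.e-04  2.e-04 -1.e+00] yaw -17.1 [-2.8  2.2  0.6] [0.28 0.56 0.01] 0.0596 45.246992111206055
```

Emit:
servo_tool([
  [0,0,0,0.6,-0.2,0,1],
  [0,0,0,1.2,-0.4,0,1],
  [0,0,0,1.9,-0.6,0,1],
  [0,0,0,1.9,-0.6,0,1],
  [0,0,0,1.9,-0.6,0,1],
])

```text
clock: 10.93
tcp_pos: [0.6614, 0.0901, 0.013]
orientation: [-0.467, -3.107, 0.0]
contact_force: [-3.1, 1.5, 0.2]
grip_width: 0.0596
gripper_force: 45.2
```

Emit:
servo_tool([
  [0,0,0,1,-0.3,0,1],
  [0,0,0,2,-0.6,0,1],
  [0,0,0,3,-0.9,0,1],
  [0,0,0,3.8,-1.2,0,1],
  [0,0,0,3.8,-1.2,0,1],
])

```text
clock: 11.35
tcp_pos: [0.6644, 0.0891, 0.013]
orientation: [-0.467, -3.105, 0.001]
contact_force: [-5.9, 1.3, 0.6]
grip_width: 0.0595
gripper_force: 45.4
```

Emit:
servo_tool([
  [0,0,0,1,-0.3,0,1],
  [0,0,0,2,-0.6,0,1],
  [0,0,0,3,-0.9,0,1],
  [0,0,0,3.8,-1.2,0,1],
  [0,0,0,3.8,-1.2,0,1],
])

```text
clock: 11.77
tcp_pos: [0.667, 0.0883, 0.013]
orientation: [-0.466, -3.103, 0.001]
contact_force: [-10.4, 0.9, 4.8]
grip_width: 0.0595
gripper_force: 45.8
```

```bash
python3 st.py; python3 - <<'E'
from h import *
for n in("scene","side","wrist"): grab(n,n+"6")
a=cv2.resize(cv2.imread("pics/scene6.png")[165:300,185:305],(533,600),interpolation=2); cv2.imwrite("pics/s6.png",a)
y=np.radians(-17.1);u=np.array([np.cos(y),np.sin(y)]);t=np.array([-u[1],u[0]])
for n in("scene5","scene6"):
    z=load(n);P=cloud(z)[z["d"]>0]
    q=P[(P[:,2]>.0435)&(P[:,2]<.0485)][:,:2]-[.7138,.075]; X=q@u;Y=q@t
    for s in(-1,1):
        m=(Y*s>.035)&(Y*s<.075)&(X>-.004)&(X<.027); print(n,s,m.sum(),np.percentile(X[m],[2,50,98]).round(4), np.mean(X[m]).round(4))
E
```

```text
11.7667 [0.667  0.0883 0.013 ] z [-0.0041 -0.     -1.    ] yaw -17.09 [-10.4   0.9   4.8] [ 0.44  1.75 -0.11] 0.0595 45.80729976296425
scene5 -1 67 [-0.0011  0.0049  0.0108] 0.0049
scene5 1 79 [-0.0008  0.0056  0.011 ] 0.0056
scene6 -1 64 [0.0064 0.0125 0.0182] 0.0125
scene6 1 82 [0.0057 0.0125 0.0179] 0.0123
```

View pics/s6.png

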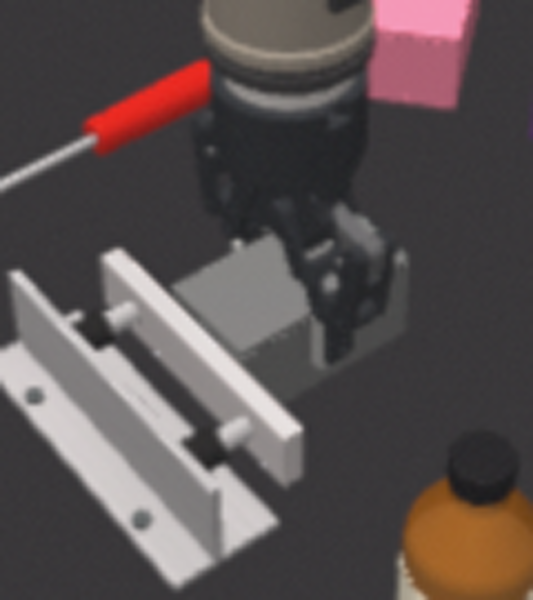

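The picture shows the box's end flush against the bar, which has moved about 7 mm. The box is level to the eye and the bottle is clear. Next I ease on to 12.5 mm, trimming out a quarter-degree pitch of the tool.

Emit:
servo_tool([
  [-0.05,-0.1,0,1,-0.3,0,1],
  [-0.09,-0.2,0,2,-0.6,0,1],
  [-0.09,-0.3,0,3,-0.9,0,1],
  [-0.09,-0.3,0,4,-1.2,0,1],
  [-0.09,-0.3,0,4,-1.2,0,1],
])

```text
clock: 12.33
tcp_pos: [0.6692, 0.0877, 0.013]
orientation: [-0.466, -3.105, 0.003]
contact_force: [-16.2, 2.1, 9.6]
grip_width: 0.0595
gripper_force: 46.2
```

Emit:
servo_tool([
  [0,0,0,0,0,0,1],
  [0,0,0,0,0,0,1],
  [0,0,0,0,0,0,1],
])

```text
clock: 12.58
tcp_pos: [0.6691, 0.0877, 0.013]
orientation: [-0.466, -3.105, 0.003]
contact_force: [-15.7, 2.2, 9.2]
grip_width: 0.0596
gripper_force: 46.2
```

```bash
cat > bar.py <<'E'
from h import *
exec(open("st.py").read().split("\n",1)[1])
y=np.radians(-17.1);u=np.array([np.cos(y),np.sin(y)]);t=np.array([-u[1],u[0]])
def bar(P,D):
    q=P[(P[:,2]>.0435)&(P[:,2]<.0485)][:,:2]-[.7138,.075]; X=q@u;Y=q@t; out=[]
    for s in(-1,1):
        m=(Y*s>.035)&(Y*s<.075)&(X>-.004)&(X<.030); out+=[m.sum(),*(1000*np.percentile(X[m],[3,50,97])).round(2),(1000*X[m].mean()).round(2)] if m.sum()>20 else [0]
    print(out)
    q=P[(P[:,2]>.051)&(P[:,2]<.066)]; X=(q[:,:2]-[.7138,.075])@u;Y=(q[:,:2]-[.7138,.075])@t; m=(abs(Y)<.04)&(X>-.02)&(X<.012)
    if m.sum()>20: print("box top front x",np.percentile(X[m],98).round(4),"y",np.percentile(Y[m],[1.5,98.5]).round(4),"z",np.median(q[m,2]).round(4),"slope", np.linalg.lstsq(np.c_[X[m],Y[m],np.ones(m.sum())],q[m,2],rcond=None)[0].round(3))
for n in ("scene","side"):
    L=[]
    grab(n,n+"7"); z=load(n+"7"); bar(cloud(z)[z["d"]>0],0)
E
python3 bar.py; python3 - <<'E'
from h import *
# image shift of bar rear/front vs untouched picture: template match at left/right end
a=cv2.imread("pics/scene0.png",0)
E
```

```text
12.5833 [0.6691 0.0877 0.013 ] z [-0.0022 -0.0015 -1.    ] yaw -17.07 [-15.7   2.2   9.2] [ 0.74  2.9  -0.12] 0.0596 46.230896562337875
[np.int64(65), np.float64(8.6), np.float64(14.0), np.float64(20.0), np.float64(14.24), np.int64(74), np.float64(8.67), np.float64(14.36), np.float64(19.68), np.float64(14.33)]
box top front x 0.0079 y [-0.0287  0.0302] z 0.0552 slope [-0.023 -0.016  0.055]
[0, np.int64(46), np.float64(6.32), np.float64(13.94), np.float64(19.76), np.float64(13.51)]
```

Emit:
servo_tool([
  [0,0,0,0.5,-0.1,0.2,1],
  [0,0,0,1,-0.3,0.4,1],
  [0,0,0,1.5,-0.5,0.6,1],
  [0,0,0,2,-0.6,0.8,1],
  [0,0,0,2,-0.6,0.8,1],
])

```text
clock: 13.1
tcp_pos: [0.6707, 0.0872, 0.013]
orientation: [-0.466, -3.104, 0.003]
contact_force: [-14.9, 1.7, 5.6]
grip_width: 0.0598
gripper_force: 45.7
```

Emit:
servo_tool([
  [0,0,0,0,0,0,1],
  [0,0,0,0,0,0,1],
  [0,0,0,0,0,0,1],
])

```text
clock: 13.35
tcp_pos: [0.6707, 0.0872, 0.013]
orientation: [-0.466, -3.104, 0.003]
contact_force: [-14.6, 2.5, 4.8]
grip_width: 0.06
gripper_force: 45.7
```

```bash
python3 bar.py
```

```text
13.35 [0.6707 0.0872 0.013 ] z [-0.003  -0.0014 -1.    ] yaw -17.07 [-14.6   2.5   4.8] [ 0.81  2.64 -0.18] 0.06 45.74603229761124
[np.int64(63), np.float64(10.18), np.float64(16.02), np.float64(21.55), np.float64(15.83), np.int64(78), np.float64(10.58), np.float64(16.2), np.float64(21.39), np.float64(16.04)]
box top front x 0.0097 y [-0.0279  0.0299] z 0.0553 slope [-0.015 -0.015  0.055]
[0, np.int64(49), np.float64(8.28), np.float64(15.02), np.float64(20.98), np.float64(14.95)]
```

Emit:
servo_tool([
  [0.02,-0.05,0,0.5,-0.1,0.1,1],
  [0.04,-0.1,0,1,-0.3,0.2,1],
  [0.08,-0.15,0,1.5,-0.5,0.4,1],
  [0.08,-0.2,0,2.1,-0.7,0.5,1],
  [0.08,-0.2,0,2.1,-0.7,0.5,1],
])

```text
clock: 13.87
tcp_pos: [0.6731, 0.0865, 0.013]
orientation: [0.466, 3.106, 0.0]
contact_force: [-11.6, 3.4, 0.7]
grip_width: 0.0596
gripper_force: 45.3
```

Emit:
servo_tool([
  [0,0,0,0,0,0,1],
  [0,0,0,0,0,0,1],
  [0,0,0,0,0,0,1],
])

```text
clock: 14.12
tcp_pos: [0.6731, 0.0865, 0.013]
orientation: [0.466, 3.106, 0.0]
contact_force: [-11.4, 4.4, 1.2]
grip_width: 0.0594
gripper_force: 45.3
```

```bash
python3 bar.py
```

```text
14.1167 [0.6731 0.0865 0.013 ] z [ 8.e-04 -0.e+00 -1.e+00] yaw -17.07 [-11.4   4.4   1.2] [ 0.57  2.4  -0.29] 0.0594 45.30264124274254
[np.int64(64), np.float64(12.1), np.float64(17.99), np.float64(23.43), np.float64(17.81), np.int64(78), np.float64(12.19), np.float64(17.74), np.float64(23.77), np.float64(18.03)]
box top front x 0.0112 y [-0.028   0.0303] z 0.0553 slope [-0.024 -0.014  0.055]
[0, np.int64(50), np.float64(10.19), np.float64(16.96), np.float64(22.92), np.float64(16.7)]
```

```bash
python3 - <<'E'
from h import *
y=np.radians(-17.1);u=np.array([np.cos(y),np.sin(y)]);t=np.array([-u[1],u[0]])
for n in("scene0","scene2","scene5","scene7","side0","side2","side5","side7"):
    z=load(n);P=cloud(z)[z["d"]>0]; q=P[(P[:,2]>.0435)&(P[:,2]<.0485)][:,:2]-[.7138,.075]; X=q@u;Y=q@t
    m=(Y>.035)&(Y<.075)&(X>-.004)&(X<.03); print(n,m.sum(),(1000*X[m].mean()).round(2))
print(r.get_obs()["contact_force"])
E
```

```text
scene0 81 5.68
scene2 78 5.45
scene5 79 5.6
scene7 78 18.03
side0 62 4.16
side2 65 4.0
side5 59 3.98
side7 50 16.7
[-11.55498862   3.77494401   0.64843847]
```

Both cameras agree on a bar travel of about 12.5 mm, which is 10 N. Handing in.

```bash
python3 -c "
from bench import r
print(r.hand_in())"
```

```text
the job is handed in; nothing more can be done
None
```

The cover is shut and the box stands flat, square and centred against the bar, still gripped and pressing it in about 12.5 mm (about 10 N); the job is handed in, and the bottle, flask and screwdriver were not touched.

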